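# Close the chest, swing the hasp over and pin it

## Robot

A 6-joint arm with a two-finger parallel gripper is mounted at the origin on a cart in front of the work surface, level with it; the furniture and walls round the work are solid. World frame = base frame: x ahead of the robot, y to its left, z up, the work surface at z = 0. Lengths are in m, angles in degrees, forces in N, time in s.
With the tool pointing down it reaches from about 0.375 to 0.9 m from the base axis. Payload 3.1 kg.
Tool frame: the origin (TCP) lies on the centre line of the jaws, within the pads' length; the fingertips stand finger_overhang ahead of it and the grasp point (between the pads) lies 5 mm behind it (finger_overhang is the distance from the TCP to the fingertips, in m); z points along the fingers, y is the line along which they close (so a half turn about z gives the same grasp; the last joint's range is limited). The gripper opens to 87 mm and grips with 3 to 60 N. Pads are 19 mm wide; open, the fingers measure 117 mm over their backs; the gripper's body (75 mm by 190 mm) begins 51 mm behind the grasp point.
Start: joints at [-75.373, 30.224, 82.088, -0, 67.689, -10.227], TCP at [0.263, -0.567, 0.237] pointing down, gripper open.
Joint ranges: [-176.69, 176.69], [-43.24, 126.21], [12.49, 139.97], [-82, 262], [0, 151.66], [-163.58, 163.58]. Speed limits (degrees/s): [159.86, 159.86, 180, 180, 180, 180].

## Interface

Orientations are given as a 3x3 rotation matrix whose columns are the frame's x, y, z axes.
In Python, from rig import read_state, capture, calibration, hand_in, finger_overhang gives the robot as it stands.
- The arm moves only by the tool send_rows, never from a script. Its argument "plan" is a list of rows, each a list of 5 numbers: the closure in counts, from 0 (fully open) to 255 (shut), then the shift along the tool's x, y, z in m, then the turn about the tool's z in rad. A call has 1 to 20 rows; each row shifts and turns the commanded pose from where the row before left it, along the tool's axes as they then stand; what a row does not reach is not made up. A row lasts 1/12 s, in which the tool goes at most 41.7 mm and 7.16 degrees, less where a joint would pass 70% of its speed; a pose out of reach is approached as far as the arm can. A call is refused whole if a number of a shift passes 0.0417 or a number of a turn 0.125, either way. A call with a gripper value outside its range is refused whole. The fingers move at their own pace and stop on an object; the grip force is fixed at half the most. Time passes only in rows, so rows that do not move let the fingers close. It gives the time, the measured TCP pose, the force, the opening and the grip force at its end, in the units of the state.
- read_state(): the state, without advancing time (a new reading comes with each control period).
- capture(name): name is "side" or "top" or "wrist"; returns (picture, depth): 384x512x3 uint8, blue, green, red; 384x512 float32, m along the optical axis (not along the pixel's ray), 0 where there is no reading.
- calibration(name): a dict with "fx", "fy", "cx", "cy" (pixels), "xyz" and "rotation" of the camera in the world. Camera axes: x right, y down, z forward; pixel columns grow to the right and rows downward; lengths in m; the calibration is good to about 2 mm. A picture is of the moment at which its call begins: read the wrist's pose just before it. calibration takes no time and is no camera call; for the wrist camera it gives the pose at the moment of the call.
- hand_in(): hands the job in; it is judged then, once.
The state is a dict: "time_s": time; "joint_positions": joint angles; "qvel": joint speeds; "tau": joint torques, N m; "position": TCP position; "tcp_rot": TCP orientation; "force": force on the tool from outside, world axes, zero at the start; "moment": the same for the moment, N m; "opening": opening from 0.0 (shut) to 1.0 (fully open); "grasp_force": force on a finger pad.
Only numpy, scipy, OpenCV 4.12 (cv2) and the standard library are available. Lean on these libraries where they do the work, as an engineer would, in place of code of your own. Each camera call takes 0.05 s, during which the arm holds its last target. There are 200 camera calls.

## Task

Fasten the small wooden chest on the desk: push its lid fully shut, then swing the slotted steel hasp on the lid forward and down over the staple on the chest's front until it lies flush, and then drop the steel pin from its stand down through the staple until its collar rests on the loop. Leave the pin there and leave the other things on the desk where they are.

Things in the scene. Friction and masses are not known exactly. Their poses are not given: they have to be found in the camera images.
- chest: Light-wood chest, fixed, 140 (x) x 220 (y) mm, 136 mm high with its lid shut. Origin at the centre of its underside, z up; its front face is the plane x = -70 mm of this frame and looks to -x, towards the robot. Its lid, a 12 mm slab as large as the chest, is hinged along the back edge (axis at x = 70, z = 124 mm).
- lid (a joint): Opening angle of the lid, rad: 0 shut, growing as the front edge rises. It starts ajar; a stiff hinge (0.5 N m) keeps it where it is left. Pressed down near its front edge, beside the hasp, it closes with less than 10 N.
- lid_edge (a point): Middle of the lid's upper front edge, on the hasp's hinge axis (which runs along the chest's y). Moves with the lid; with the lid shut it is at x = -73, y = 0, z = 136.5 mm of the chest.
- hasp (a joint): Angle of the hasp against the lid, rad: 0 hanging straight down flush with the chest's front, over the staple; 1.57 level out to the front (-x); 3.14 standing straight up from the lid; more leans back over the lid (stop at 4.0). A stiff hinge (0.05 N m) keeps it where it is left.
- hasp_plate (a point): Point on the hasp 25 mm from its hinge axis. The hasp is a flat steel strap 60 mm wide (y = -30 to 30 mm), 3 mm thick, 86 mm long from the axis. The first 51 mm are solid, good for pushing; a slot 33 mm wide, 51 to 71 mm from the axis, passes over the staple. Flush, its outer face is at x = -74.5 mm of the chest.
- staple_eye (a point): Centre of the staple's loop, at x = -89.5, y = 0, z = 79 mm of the chest; axes as the chest's. The staple is a level U of 6 mm round bar standing out 33 mm from the front; legs along x at y = +-10.5 mm, closed end at x = -100, tops at z = 82 mm. With the hasp flush the opening is 15 mm wide (y) and 22.5 mm long (x): 15 mm from this point to the hasp, 7.5 to the end.
- pin_mid (a point): Loose steel pin (about 60 g), upright, 90 mm long; point on its axis half-way up, mid-collar. Above: round grip 14 mm thick, to 45 mm above this point. Collar 24 mm across, 4 mm thick. Below: 9 mm shank with tapered tip, to 45 mm below. In its stand the collar rests on top, this point 52 mm above the desk; seated in the staple it is 5 mm above staple_eye.
- pin: The same pin; origin at the tip of its shank, z up along the pin.
- pin_stand: Plain concrete block, fixed, 60 x 60 x 50 mm, with one 12 mm hole 46 mm deep in the middle of its top, in which the pin stands. Origin at the centre of its underside. It stands left or right of the chest.
- votive_white: Bystander: ribbed white cup, 58 mm across, 62 mm high; stands on the side of the chest where the pin stand is not. Origin at the centre of its underside.
- candle_jar: Bystander: white candle jar, 51 mm across, 44 mm high. Origin at the centre of its underside.
- stapler: Bystander: black stapler, 132 x 36 x 47 mm. Origin at the centre of its underside.

How it is judged (in metres and radians):
On the way, in this order (a step that is already met when the one before it is completed fails the run):
1. the lid is shut (value of joint lid below 0.04 rad), for 0.2 s.
2. with the lid shut, the hasp lies over the staple, flush with the front (value of joint lid below 0.04 rad and value of joint hasp below 0.12 rad), for 0.2 s.
At the end, for the whole second after the job is handed in: The lid is shut (within 0.04 rad), the hasp lies over the staple (within 0.12 rad of flush), and the pin stands at rest through the staple's loop: its collar on the bars (pin_mid 1 to 9 mm above the staple_eye and within 7 mm of it along x and along y), upright within 0.15 rad (all of step 2 and x of pin_mid in the frame of staple_eye between -0.007 and 0.007 m and y of pin_mid in the frame of staple_eye between -0.007 and 0.007 m and z of pin_mid in the frame of staple_eye between 0.001 and 0.009 m and angle between pin_mid's own z axis and vertical below 0.15 rad and linear speed of pin below 0.02 m/s); the robot touches nothing.
It fails at once if the cup, the candle jar or the stapler is moved more than 30 mm (distance of any of votive_white, candle_jar, stapler from where it was at the start of the episode above 0.03 m).
It also fails if it takes over 59 s, if anything falls off the work surface, if the arm or the gripper's body presses on something with over 40 N, if the wrist force passes 120 N, or if a joint passes its speed limit or range.

## Working session

There is one attempt and no reset: what is moved stays moved. The work goes in short steps, Python scripts to look and compute and a tool call to move; the robot and the scene stay as the last step left them, time stands still between calls to the robot, and variables do not carry over. Pictures are saved under pics/ and viewed, at most 10 in all, crops included, and the job is handed in when it is done.

Besides the shell and the picture viewer there is one more tool, called after ">>>" by a JSON object that holds its "op" and its "data", one argument or row to a line. send_rows: Moves the arm, as the interface text tells. Its arguments: {"type":"object","properties":{"plan":{"type":"array","items":{"type":"array","items":{"type":"number"}}}},"required":["plan"]}

```bash
mkdir -p pics; cat > h.py <<'E'
import numpy as np, cv2
from rig import *
def snap(n):
    c=calibration(n); im,d=capture(n); R=np.array(c["rotation"]).reshape(3,3)
    v,u=np.mgrid[:384,:512]
    P=np.stack([(u-c["cx"])/c["fx"]*d,(v-c["cy"])/c["fy"]*d,d],-1)@R.T+np.array(c["xyz"])
    P[d==0]=np.nan
    return im,d,P
E
python3 - <<'E'
from h import *
for n in("top","side"):
    im,d,P=snap(n); np.save(n,P); cv2.imwrite(f"pics/{n}0.png",im); print(n,calibration(n))
s=read_state(); print(s["time_s"],s["position"],s["tcp_rot"],s["force"],finger_overhang)
E
```

```text
top {'fx': 346.85105842123573, 'fy': 346.85105842123573, 'cx': 252.9185020401227, 'cy': 185.03480271621493, 'xyz': array([ 0.45912908, -0.02709771,  1.41125419]), 'rotation': array([[ 0.01900384, -0.99684775,  0.07702864],
       [-0.99980768, -0.01932034, -0.00336557],
       [ 0.00484318, -0.07694987, -0.9970232 ]])}
side {'fx': 382.48830379533933, 'fy': 382.48830379533933, 'cx': 253.58442206170258, 'cy': 188.95758434346314, 'xyz': array([0.42820083, 0.94801675, 0.67241161]), 'rotation': array([[-0.99306216, -0.04524468,  0.10853788],
       [-0.11673212,  0.49063494, -0.86351084],
       [-0.01418321, -0.87018979, -0.4925125 ]])}
0.1 [ 0.26255317 -0.56647057  0.23566823] [[ 9.07355827e-01  4.20363088e-01 -5.26877157e-04]
 [ 4.20363303e-01 -9.07353935e-01  1.87910243e-03]
 [ 3.11841241e-04 -1.92649437e-03 -9.99998096e-01]] [ 0.30855291 -1.07659106  0.13162465] 0.014
```

View pics/top0.png

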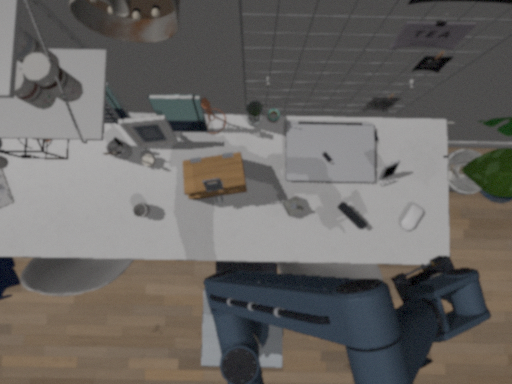

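View pics/side0.png

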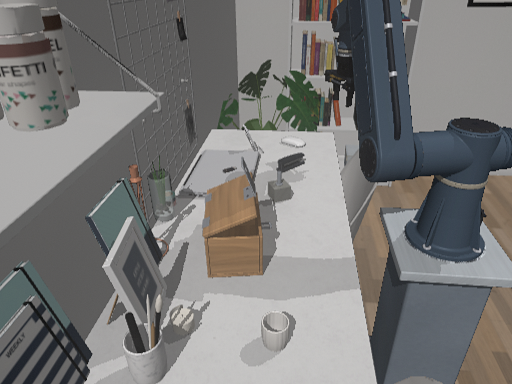

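The top view shows the chest at (213,175), the hasp near (213,185) leaning back over the lid, the pin stand at (297,207), the stapler at (352,215) and the cup at (141,210). The side view shows the lid ajar, with the pin stand beyond the chest. Next I'll measure these.

```bash
python3 - <<'E'
from h import *
P=np.load("top.npy"); im=cv2.imread("pics/top0.png")
A=P[145:212,172:258].reshape(-1,3); 
A=A[(A[:,2]>.1)&(A[:,2]<.3)]
# lid plane ransac
rng=np.random.default_rng(0);best=None
for _ in range(500):
    a,b,c=A[rng.choice(len(A),3)]; n=np.cross(b-a,c-a); 
    if np.linalg.norm(n)<1e-6: continue
    n/=np.linalg.norm(n); i=abs((A-a)@n)<.003
    if best is None or i.sum()>best.sum(): best=i
L=A[best]; m=L.mean(0); n=np.linalg.svd(L-m)[2][2]; n*=np.sign(n[2])
print("n",n,"tilt",np.arccos(n[2]),"lidyaw",np.degrees(np.arctan2(-n[1],-n[0])),len(L),len(A))
r=cv2.minAreaRect(L[:,:2].astype(np.float32)); print(r); b=cv2.boxPoints(r)
for q in b: print(q, m[2]-((q-m[:2])@n[:2])/n[2])
O=A[(~best)]; h=(O-m)@n; H=O[h>.004]; print("hasp pts",len(H)); print(np.c_[H,h[h>.004]][::max(1,len(H)//25)].round(4))
# stand
S=P[190:225,280:315].reshape(-1,3)
for lo,hi in((.04,.056),(.056,.12)):
    q=S[(S[:,2]>lo)&(S[:,2]<hi)]; print("stand",lo,len(q),q.mean(0),np.median(q,0),q.min(0),q.max(0), cv2.minAreaRect(q[:,:2].astype(np.float32)))
P2=np.load("side.npy"); S=P2.reshape(-1,3); c=np.nanmedian(q[:,:2],0)
s=S[(abs(S[:,:2]-c).max(1)<.06)&(S[:,2]>.02)&(S[:,2]<.15)]
for lo,hi in((.044,.053),(.06,.12)):
    q=s[(s[:,2]>lo)&(s[:,2]<hi)];print("side",lo,len(q),q.mean(0),q.min(0),q.max(0),cv2.minAreaRect(q[:,:2].astype(np.float32)))
E
python3 - <<'E'
import cv2,numpy as np
a=cv2.imread("pics/top0.png")[145:225,165:325];b=cv2.imread("pics/side0.png")[145:285,190:330]
cv2.imwrite("pics/c1.png",np.vstack([cv2.resize(a,(560,280),interpolation=2),np.pad(cv2.resize(b,(310,310),interpolation=2),((0,0),(0,250),(0,0)))]))
E
```

```text
n [0.38303371 0.06319497 0.92157017] tilt 0.3986904538630484 lidyaw -170.63142979327702 1573 2250
((0.5977241396903992, 0.1162121593952179), (0.13634930551052094, 0.2196802794933319), 10.070199966430664)
[0.5113937  0.21243948] 0.19172296964726598
[ 0.5498058  -0.00385647] 0.1905897818801115
[0.68405455 0.01998484] 0.13315688772378165
[0.64564246 0.23628078] 0.1342900756186636
hasp pts 248
[[0.6745 0.0668 0.1392 0.0049]
 [0.6549 0.04   0.1488 0.0045]
 [0.635  0.0611 0.1551 0.004 ]
 [0.6238 0.0241 0.1623 0.0041]
 [0.5961 0.0806 0.1717 0.0056]
 [0.5843 0.1269 0.1725 0.0048]
 [0.5781 0.0223 0.1828 0.0053]
 [0.565  0.0847 0.2704 0.085 ]
 [0.5611 0.1177 0.2697 0.0849]
 [0.5621 0.0884 0.2653 0.0794]
 [0.5577 0.1208 0.2706 0.0846]
 [0.5592 0.0922 0.2596 0.0733]
 [0.5544 0.131  0.2677 0.0813]
 [0.5568 0.083  0.2507 0.0636]
 [0.5546 0.0843 0.2362 0.0494]
 [0.5504 0.1074 0.2409 0.0536]
 [0.5519 0.0781 0.2285 0.0409]
 [0.5473 0.1148 0.235  0.0474]
 [0.5485 0.085  0.2267 0.0384]
 [0.544  0.122  0.2309 0.0429]
 [0.5453 0.0922 0.222  0.0333]
 [0.5413 0.1231 0.2219 0.0336]
 [0.5424 0.093  0.2138 0.
[... 488 characters left out ...]
6] [ 0.48419074 -0.18864435  0.09471258] [ 0.47701364 -0.19706931  0.05659727] [ 0.49169492 -0.18312129  0.0986779 ] ((0.4853260815143585, -0.18921144306659698), (0.012349332682788372, 0.013428092934191227), 56.77225875854492)
side 0.044 158 [ 0.48471706 -0.18627388  0.04857014] [ 0.44662705 -0.22869909  0.04412822] [ 0.52303446 -0.15105732  0.05264832] ((0.48449596762657166, -0.19094911217689514), (0.06207328289747238, 0.06706572324037552), 27.92729377746582)
side 0.06 44 [ 0.48596716 -0.18760017  0.07965088] [ 0.47843205 -0.19362403  0.06048525] [ 0.49178435 -0.18266178  0.09686382] ((0.4856204390525818, -0.1877526044845581), (0.010481779463589191, 0.013416503556072712), 84.39132690429688)
```

View pics/c1.png

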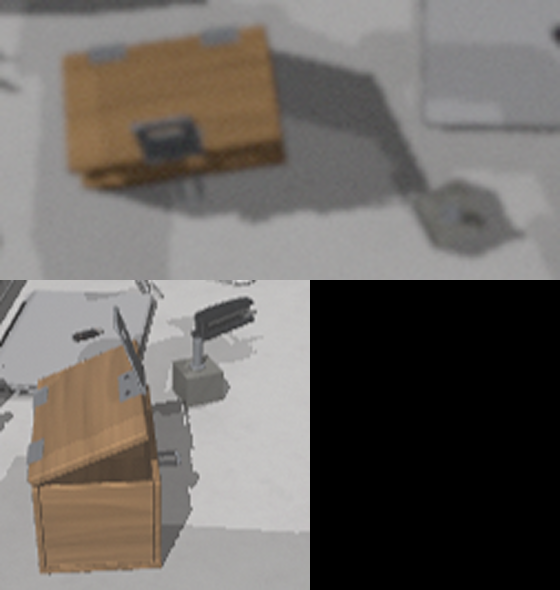

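The crop shows the hasp standing about square to the lid, the staple in front at crop (190,188), and the pin upright in its stand. The chest yaw is about 10°, its centre about (0.589, 0.1145), the lid angle 0.40, and the pin is at about (0.485, -0.189). I'll go above the lid's right front part with the fingers closed.

>>> {"op": "send_rows", "data": {
  "plan": [
    [255, 0.0287, -0.0225, 0, 0],
    [255, 0.0287, -0.0225, 0, 0],
    [255, 0.0287, -0.0225, 0, 0],
    [255, 0.0287, -0.0225, 0, 0],
    [255, 0.0287, -0.0225, 0, 0],
    [255, 0.0287, -0.0225, 0, 0],
    [255, 0.0287, -0.0225, 0, 0],
    [255, 0.0287, -0.0225, 0, 0],
    [255, 0.0287, -0.0225, 0, 0],
    [255, 0.0287, -0.0225, 0, 0],
    [255, 0.0287, -0.0225, 0, 0],
    [255, 0.0287, -0.0225, 0, 0],
    [255, 0.0287, -0.0225, 0, 0],
    [255, 0.0287, -0.0225, 0, 0],
    [255, 0.0287, -0.0225, 0, 0],
    [255, 0.0287, -0.0225, 0, 0],
    [255, 0.0287, -0.0225, 0, 0],
    [255, 0.0287, -0.0225, 0, 0]
  ]
}}

```text
time_s: 1.6
position: [0.5614, 0.0195, 0.2362]
tcp_rot: [[0.907, 0.421, -0.001], [0.421, -0.907, 0.0], [-0.001, -0.0, -1.0]]
force: [0.9, -0.7, -0.2]
opening: 0.002
grasp_force: 0.0
```

>>> {"op": "send_rows", "data": {
  "plan": [
    [255, 0, 0, 0, -0.12],
    [255, 0, 0, 0, -0.12],
    [255, 0, 0, 0, -0.12],
    [255, 0, 0, 0, -0.12],
    [255, 0, 0, 0, -0.12],
    [255, 0, 0, 0, -0.12],
    [255, 0, 0, 0, -0.12],
    [255, 0, 0, 0, -0.12],
    [255, 0, 0, 0, -0.12],
    [255, 0, 0, 0, -0.12],
    [255, 0, 0, 0, -0.11],
    [255, 0, 0, 0, 0],
    [255, 0, 0, 0, 0]
  ]
}}

```text
time_s: 2.68
position: [0.561, 0.0176, 0.2362]
tcp_rot: [[-0.169, 0.986, -0.001], [0.986, 0.169, 0.0], [0.0, -0.001, -1.0]]
force: [0.4, 0.3, -0.9]
opening: 0.006
grasp_force: 0.0
```

>>> {"op": "send_rows", "data": {
  "plan": [
    [255, 0, 0, 0.01, 0],
    [255, 0, 0, 0.01, 0],
    [255, 0, 0, 0.01, 0],
    [255, 0, 0, 0.01, 0],
    [255, 0, 0, 0.01, 0],
    [255, 0, 0, 0.01, 0],
    [255, 0, 0, 0.01, 0],
    [255, 0, 0, 0.006, 0],
    [255, 0, 0, 0.004, 0],
    [255, 0, 0, 0.003, 0],
    [255, 0, 0, 0.003, 0],
    [255, 0, 0, 0, 0]
  ]
}}

```text
time_s: 3.68
position: [0.5616, 0.0176, 0.1506]
tcp_rot: [[-0.172, 0.985, 0.001], [0.985, 0.172, 0.0], [-0.0, 0.001, -1.0]]
force: [0.1, -0.5, -0.6]
opening: 0.006
grasp_force: 0.0
```

>>> {"op": "send_rows", "data": {
  "plan": [
    [255, 0, 0, 0.001, 0],
    [255, 0, 0, 0.001, 0],
    [255, 0, 0, 0.001, 0],
    [255, 0, 0, 0, 0],
    [255, 0, 0, 0, 0],
    [255, 0, 0, 0, 0]
  ]
}}

```text
time_s: 4.18
position: [0.562, 0.0175, 0.1502]
tcp_rot: [[-0.172, 0.985, 0.003], [0.985, 0.172, -0.001], [-0.001, 0.003, -1.0]]
force: [-4.1, 1.2, 15.5]
opening: 0.006
grasp_force: 7.6
```

```bash
python3 - <<'E'
from h import *
im,d,P=snap("side"); np.save("side1",P); cv2.imwrite("pics/s1.png",cv2.resize(im[110:290,180:360],(600,600),interpolation=2))
S=P.reshape(-1,3); C=np.array([.589,.1145]); R=np.array([[.985,.174],[-.174,.985]])
q=(S[:,:2]-C)@R.T; ok=(abs(q[:,0])<.068)&(q[:,1]>.035)&(q[:,1]<.105)&(S[:,2]>.11)&(S[:,2]<.2)
z=S[ok,2]; print(len(z),np.polyfit(q[ok,0],z,1))
E
```

```text
918 [0.00059729 0.13469443]
```

View pics/s1.png

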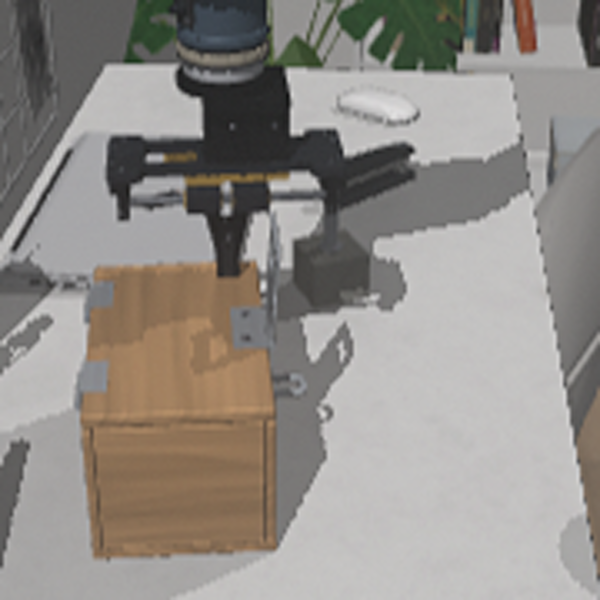

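The lid is shut (slope about 0), and the hasp stands vertical in front of the gripper. Next: lift, go to y=0 behind the hasp and turn to the chest's yaw.

>>> {"op": "send_rows", "data": {
  "plan": [
    [255, 0, 0, -0.02, 0],
    [255, 0, 0, -0.03, 0],
    [255, 0, 0, -0.02, 0],
    [255, 0.02, 0.004, 0, 0],
    [255, 0.03, 0.006, 0, 0],
    [255, 0.03, 0.004, 0, 0],
    [255, 0.011, 0, 0, 0],
    [255, 0, 0, 0, 0]
  ]
}}

```text
time_s: 4.9
position: [0.5589, 0.1119, 0.2176]
tcp_rot: [[-0.176, 0.984, 0.0], [0.984, 0.176, 0.001], [0.0, 0.0, -1.0]]
force: [0.1, 0.1, -0.4]
opening: 0.005
grasp_force: 0.0
```

>>> {"op": "send_rows", "data": {
  "plan": [
    [255, 0, 0, 0, 0.12],
    [255, 0, 0, 0, 0.12],
    [255, 0, 0, 0, 0.12],
    [255, 0, 0, 0, 0.12],
    [255, 0, 0, 0, 0.12],
    [255, 0, 0, 0, 0.12],
    [255, 0, 0, 0, 0.12],
    [255, 0, 0, 0, 0.12],
    [255, 0, 0, 0, 0.12],
    [255, 0, 0, 0, 0.12],
    [255, 0, 0, 0, 0.12],
    [255, 0, 0, 0, 0.12],
    [255, 0, 0, 0, 0.12],
    [255, 0, 0, 0, 0.01],
    [255, 0, 0, 0, 0]
  ]
}}

```text
time_s: 6.15
position: [0.5596, 0.1084, 0.2174]
tcp_rot: [[0.985, 0.175, 0.0], [0.175, -0.985, -0.001], [0.0, 0.001, -1.0]]
force: [0.3, 0.1, 0.3]
opening: 0.007
grasp_force: 0.0
```

```bash
python3 - <<'E'
from h import *
s=read_state(); print(s["position"],s["force"])
p=(s["position"][:2]-np.array([.589,.1145]))@np.array([[.985,-.174],[.174,.985]]); print("chest frame tcp",p)
im,d,P=snap("top");np.save("top1",P)
im2,d2,P2=snap("side");np.save("side2",P2)
C=np.array([.589,.1145]);R=np.array([[.985,.174],[-.174,.985]])
for P in(P,P2):
    S=P.reshape(-1,3); q=np.c_[(S[:,:2]-C)@R.T,S[:,2]]
    l=q[(abs(q[:,2]-.135)<.006)&(abs(q[:,0])<.1)&(abs(q[:,1])<.14)]; print("lid",len(l),cv2.minAreaRect(l[:,:2].astype(np.float32)))
    h=q[(q[:,2]>.15)&(q[:,2]<.23)&(abs(q[:,0]+.073)<.014)&(abs(q[:,1])<.04)]
    if len(h): print("hasp",len(h),h.mean(0),h.min(0),h.max(0),np.polyfit(h[:,2],h[:,0],1))
    t=q[(abs(q[:,2]-.08)<.007)&(q[:,0]<-.08)&(q[:,0]>-.12)&(abs(q[:,1])<.03)]
    if len(t): print("staple",len(t),t.mean(0),t.min(0),t.max(0))
E
```

```text
[0.55960897 0.10843551 0.21744171] [0.2687091  0.13982922 0.28461534]
chest frame tcp [-0.03000539 -0.00085948]
lid 613 ((-0.0017315521836280823, -0.00055665522813797), (0.2182706594467163, 0.1479468196630478), 89.6785659790039)
hasp 11 [-0.07655437  0.00444724  0.21541156] [-0.07908453 -0.02973014  0.15878142] [-0.07390351  0.02911591  0.22531641] [-0.04328254 -0.06723081]
staple 8 [-0.09195733 -0.00989971  0.07922508] [-0.10155643 -0.01295396  0.07531213] [-0.0822309  -0.00792149  0.08600184]
lid 2561 ((-0.001647353172302246, -2.7962028980255127e-05), (0.22224180400371552, 0.14881207048892975), 89.06741333007812)
hasp 100 [-0.0753522   0.00749045  0.19059933] [-0.07918714 -0.0311762   0.15128504] [-0.07224341  0.03107619  0.22402228] [-0.06152902 -0.06362481]
staple 39 [-0.09085423  0.00102777  0.07972721] [-0.10144361 -0.01292061  0.07587478] [-0.08027163  0.01349396  0.08226889]
```

The measured lid, hasp and staple agree with my chest frame to 1–2 mm. I'll push the hasp over.

>>> {"op": "send_rows", "data": {
  "plan": [
    [255, 0, 0, 0.013, 0],
    [255, 0, 0, 0.014, 0],
    [255, -0.011, 0, 0, 0],
    [255, -0.012, 0, 0, 0],
    [255, -0.011, 0, 0, 0],
    [255, -0.007, 0, 0.001, 0],
    [255, -0.007, 0, 0.001, 0],
    [255, -0.006, 0, 0.003, 0],
    [255, -0.006, 0, 0.004, 0],
    [255, -0.004, 0, 0.005, 0],
    [255, -0.005, 0, 0.006, 0],
    [255, -0.003, 0, 0.006, 0],
    [255, -0.003, 0, 0.007, 0],
    [255, -0.004, 0, 0.003, 0],
    [255, -0.003, 0, 0.003, 0],
    [255, 0, 0, 0, 0]
  ]
}}

```text
time_s: 7.58
position: [0.477, 0.0954, 0.1506]
tcp_rot: [[0.985, 0.173, -0.003], [0.173, -0.985, 0.0], [-0.003, -0.001, -1.0]]
force: [0.6, -0.1, -1.1]
opening: 0.004
grasp_force: 0.0
```

```bash
python3 - <<'E'
from h import *
s=read_state(); print((s["position"][:2]-np.array([.589,.1145]))@np.array([[.985,-.174],[.174,.985]]),s["position"][2])
im,d,P=snap("side"); cv2.imwrite("pics/s2.png",cv2.resize(im[150:270,200:320],(600,600),interpolation=2))
E
```

```text
[-0.11360527  0.00066498] 0.1506301134295454
```

View pics/s2.png

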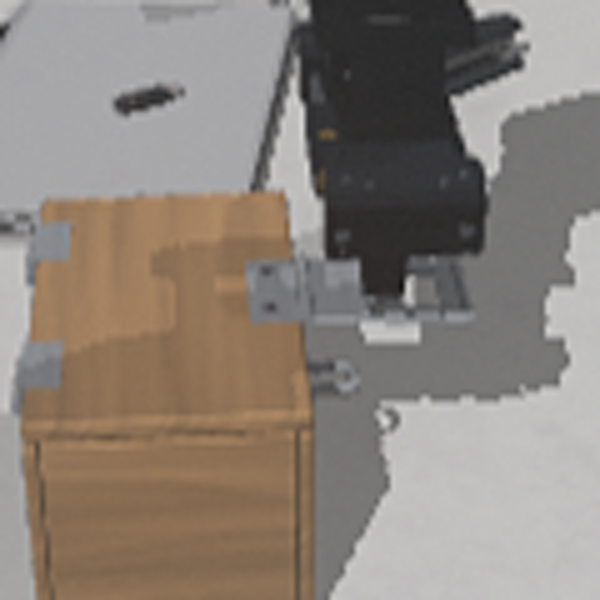

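The hasp is level, with the fingers on its solid part. I'll continue down and then in.

>>> {"op": "send_rows", "data": {
  "plan": [
    [255, 0, 0, 0.006, 0],
    [255, 0, 0, 0.006, 0],
    [255, 0.003, 0, 0.005, 0],
    [255, 0.003, 0, 0.006, 0],
    [255, 0.004, 0, 0.004, 0],
    [255, 0.005, 0, 0.004, 0],
    [255, 0.005, 0, 0.002, 0],
    [255, 0.005, 0, 0.002, 0],
    [255, 0.003, 0, 0, 0],
    [255, 0, 0, 0, 0]
  ]
}}

```text
time_s: 8.47
position: [0.5053, 0.1002, 0.1159]
tcp_rot: [[0.985, 0.173, -0.003], [0.173, -0.985, -0.0], [-0.003, -0.0, -1.0]]
force: [-3.0, -1.6, -1.3]
opening: 0.008
grasp_force: 1.3
```

>>> {"op": "send_rows", "data": {
  "plan": [
    [255, 0.001, 0, 0, 0],
    [255, 0.001, 0, 0, 0],
    [255, 0.001, 0, 0, 0],
    [255, 0, 0, 0, 0],
    [255, 0, 0, 0, 0]
  ]
}}

```text
time_s: 8.88
position: [0.5053, 0.1003, 0.116]
tcp_rot: [[0.985, 0.174, -0.008], [0.174, -0.985, -0.001], [-0.008, -0.0, -1.0]]
force: [-6.4, -3.2, 1.0]
opening: 0.006
grasp_force: 3.9
```

Contact at the predicted flush position. I'll back off, lift, open, and look.

>>> {"op": "send_rows", "data": {
  "plan": [
    [255, 0.001, 0, 0, 0],
    [255, 0, 0, 0, 0],
    [255, 0, 0, 0, 0],
    [255, -0.015, 0, 0, 0],
    [255, -0.025, 0, 0, 0],
    [255, -0.02, 0, -0.02, 0],
    [0, 0, 0.01, -0.03, 0],
    [0, 0, 0.03, -0.03, 0],
    [0, 0, 0.04, -0.01, 0],
    [0, 0, 0.04, 0, 0],
    [0, 0, 0, 0, 0]
  ]
}}

```text
time_s: 9.8
position: [0.477, -0.0339, 0.2086]
tcp_rot: [[0.986, 0.167, 0.012], [0.167, -0.986, -0.006], [0.011, 0.008, -1.0]]
force: [0.7, 0.1, -0.2]
opening: 0.302
grasp_force: 0.0
```

```bash
python3 - <<'E'
from h import *
s=read_state(); print(s["time_s"],s["position"],s["opening"])
C=np.array([.589,.1145]);R=np.array([[.985,.174],[-.174,.985]])
ims=[]
for n in("side","wrist"):
    im,d,P=snap(n); ims.append(im); np.save(n+"3",P)
    S=P.reshape(-1,3); q=np.c_[(S[:,:2]-C)@R.T,S[:,2]]
    b=(q[:,0]>-.125)&(q[:,0]<-.06)&(abs(q[:,1])<.028)
    f=q[b&(q[:,2]<.13)&(q[:,2]>.09)]
    if len(f): print(n,"front",len(f),np.polyfit(f[:,2],f[:,0],1),np.median(f[:,0]))
    t=q[b&(abs(q[:,2]-.079)<.006)&(q[:,0]<-.08)&(abs(q[:,1])<.018)]
    if len(t): print(n,"staple",len(t),t.mean(0),t.min(0),t.max(0))
    g=S[(abs(S[:,0]-.485)<.02)&(abs(S[:,1]+.189)<.02)&(S[:,2]>.065)&(S[:,2]<.11)]
    if len(g): print(n,"pin",len(g),g.mean(0),g.min(0),g.max(0))
cv2.imwrite("pics/m3.png",np.hstack([cv2.resize(ims[0][170:270,220:320],(384,384),interpolation=2),cv2.resize(ims[1],(416,384))]))
E
```

```text
9.8 [ 0.47704839 -0.03390352  0.2085807 ] 0.30237809268718224
side front 5 [ 0.0159213  -0.07391598] -0.07225762784968633
side staple 39 [-0.0908461   0.00112988  0.07979854] [-0.10198734 -0.01300373  0.07504026] [-0.08030365  0.01386033  0.08214283]
side pin 37 [ 0.48609172 -0.18737704  0.08306638] [ 0.47846094 -0.19296848  0.06664712] [ 0.49177942 -0.18078163  0.09676006]
wrist front 14 [ 0.00299765 -0.07038243] -0.07001706813873365
wrist staple 458 [-0.09162057 -0.00066903  0.082072  ] [-0.10071878 -0.01354917  0.07856736] [-0.08019854  0.01352702  0.08457696]
wrist pin 509 [ 0.48755905 -0.18683875  0.08755343] [ 0.47977736 -0.19681793  0.0650756 ] [ 0.49329022 -0.18243907  0.09959743]
```

View pics/m3.png

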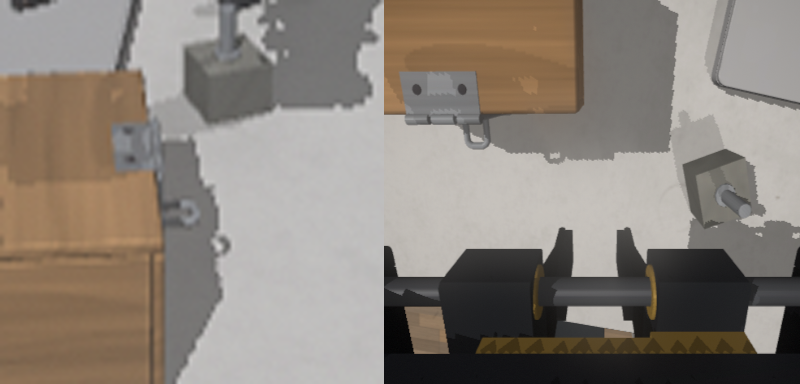

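The hasp hangs flush with the staple through it, and the pin still stands in its stand. I'm moving above the pin.

>>> {"op": "send_rows", "data": {
  "plan": [
    [0, -0.004, 0.03, 0, 0],
    [0, -0.004, 0.035, 0, 0],
    [0, -0.004, 0.035, 0, 0],
    [0, -0.003, 0.035, 0, 0],
    [0, -0.003, 0.02, 0, 0],
    [0, 0, 0, 0, 0],
    [0, 0, 0, 0, 0],
    [0, 0, 0, 0, 0]
  ]
}}

```text
time_s: 10.57
position: [0.4803, -0.1808, 0.2056]
tcp_rot: [[0.985, 0.174, -0.001], [0.174, -0.985, 0.002], [-0.001, -0.002, -1.0]]
force: [0.6, 0.3, 0.1]
opening: 0.967
grasp_force: 0.0
```

```bash
python3 - <<'E'
from h import *
s=read_state(); print(s["time_s"],s["position"],s["opening"])
im,d,P=snap("wrist"); S=P.reshape(-1,3)
for lo,hi in((.065,.09),(.093,.105),(.046,.056)):
    g=S[(abs(S[:,0]-.486)<.045)&(abs(S[:,1]+.189)<.045)&(S[:,2]>lo)&(S[:,2]<hi)]
    if len(g): print(lo,len(g),g.mean(0),g.min(0),g.max(0),cv2.minAreaRect(g[:,:2].astype(np.float32)))
E
```

```text
10.5667 [ 0.48028873 -0.18081705  0.20557228] 0.9670253968003845
0.065 108 [ 0.49131011 -0.18852105  0.07824689] [ 0.48629414 -0.19600787  0.06521553] [ 0.49316844 -0.18341461  0.08984063] ((0.49049368500709534, -0.1890343576669693), (0.004949401598423719, 0.01308014802634716), 16.49649429321289)
0.093 216 [ 0.48691468 -0.19000785  0.09737655] [ 0.479635   -0.19689349  0.09319801] [ 0.49299263 -0.18339809  0.09939736] ((0.4867311120033264, -0.19009968638420105), (0.01315339282155037, 0.012937425635755062), 54.313743591308594)
0.046 3338 [ 0.48834287 -0.18949789  0.05103826] [ 0.44618718 -0.229521    0.04609383] [ 0.52595017 -0.15037541  0.0559787 ] ((0.4860055446624756, -0.1901921033859253), (0.060559023171663284, 0.05991055816411972), 26.921180725097656)
```

>>> {"op": "send_rows", "data": {
  "plan": [
    [0, 0.004, 0.01, 0, 0],
    [0, 0, 0, 0.03, 0],
    [0, 0, 0, 0.03, 0],
    [0, 0, 0, 0.03, 0],
    [0, 0, 0, 0.025, 0],
    [0, 0, 0, 0.0155, 0],
    [0, 0, 0, 0, 0],
    [0, 0, 0, 0, 0]
  ]
}}

```text
time_s: 11.28
position: [0.4866, -0.1914, 0.075]
tcp_rot: [[0.985, 0.174, -0.001], [0.174, -0.985, 0.001], [-0.001, -0.001, -1.0]]
force: [0.9, -0.2, 0.2]
opening: 0.998
grasp_force: 0.0
```

>>> {"op": "send_rows", "data": {
  "plan": [
    [255, 0, 0, 0, 0],
    [255, 0, 0, 0, 0],
    [255, 0, 0, 0, 0],
    [255, 0, 0, 0, 0],
    [255, 0, 0, 0, 0],
    [255, 0, 0, 0, 0],
    [255, 0, 0, 0, 0],
    [255, 0, 0, 0, 0],
    [255, 0, 0, 0, 0],
    [255, 0, 0, 0, 0]
  ]
}}

```text
time_s: 12.12
position: [0.4864, -0.192, 0.0755]
tcp_rot: [[0.985, 0.173, -0.0], [0.173, -0.985, 0.0], [-0.0, -0.0, -1.0]]
force: [-0.3, -0.4, 0.9]
opening: 0.327
grasp_force: 0.0
```

>>> {"op": "send_rows", "data": {
  "plan": [
    [255, 0, 0, 0, 0],
    [255, 0, 0, 0, 0],
    [255, 0, 0, 0, 0],
    [255, 0, 0, 0, 0],
    [255, 0, 0, 0, 0],
    [255, 0, 0, 0, 0]
  ]
}}

```text
time_s: 12.62
position: [0.4864, -0.192, 0.0755]
tcp_rot: [[0.985, 0.173, -0.0], [0.173, -0.985, 0.0], [-0.0, -0.0, -1.0]]
force: [-0.0, -0.4, -0.8]
opening: 0.151
grasp_force: 30.0
```

Pin gripped (about 13 mm). Lifting and carrying it to just in front of the staple.

>>> {"op": "send_rows", "data": {
  "plan": [
    [255, 0, 0, -0.01, 0],
    [255, 0, 0, -0.03, 0],
    [255, 0, 0, -0.04, 0],
    [255, 0, 0, -0.03, 0],
    [255, 0, -0.02, 0, 0],
    [255, 0, -0.035, 0, 0],
    [255, 0, -0.035, 0, 0],
    [255, 0, -0.035, 0, 0],
    [255, 0, -0.035, 0, 0],
    [255, 0, -0.035, 0, 0],
    [255, 0, -0.035, 0, 0],
    [255, 0.02, -0.035, 0, 0],
    [255, 0.02, -0.019, 0, 0],
    [255, 0.01, 0, 0, 0],
    [255, 0, 0, 0, 0],
    [255, 0, 0, 0, 0],
    [255, 0, 0, 0, 0]
  ]
}}

```text
time_s: 14.03
position: [0.4855, 0.0953, 0.1854]
tcp_rot: [[0.985, 0.172, -0.002], [0.172, -0.985, -0.0], [-0.002, 0.0, -1.0]]
force: [-0.4, 0.5, -0.5]
opening: 0.149
grasp_force: 30.0
```

```bash
python3 - <<'E'
from h import *
s=read_state(); print(s["time_s"],s["position"],s["opening"])
C=np.array([.589,.1145]);R=np.array([[.985,.174],[-.174,.985]])
t=(s["position"][:2]-C)@R.T; print("tcp",t)
ims=[]
for n in("side","wrist"):
    im,d,P=snap(n); ims.append(im)
    S=P.reshape(-1,3); q=np.c_[(S[:,:2]-C)@R.T,S[:,2]]
    b=q[(abs(q[:,2]-.079)<.008)&(q[:,0]<-.078)&(q[:,0]>-.115)&(abs(q[:,1])<.018)]
    if len(b): print(n,"staple",len(b),b.mean(0),b.min(0),b.max(0))
    for lo,hi in((.115,.15),(.155,.165)):
        g=q[(abs(q[:,:2]-t).max(1)<.02)&(q[:,2]>lo)&(q[:,2]<hi)]
        if len(g): print(n,"pin",lo,len(g),g.mean(0),g.min(0),g.max(0))
cv2.imwrite("pics/m4.png",np.hstack([cv2.resize(ims[0][150:270,210:330],(384,384),interpolation=2),cv2.resize(ims[1],(416,384))]))
E
```

```text
14.0333 [0.48552658 0.09532566 0.18543955] 0.14934481906251346
tcp [-0.10525765 -0.00088235]
side staple 42 [-0.08999438  0.00158168  0.07961306] [-0.10143962 -0.01278964  0.07461118] [-0.07857719  0.01348394  0.08305924]
side pin 0.115 31 [-0.10607045  0.00089111  0.13406952] [-0.10903123 -0.00369148  0.11757598] [-0.10307284  0.00363311  0.14997283]
side pin 0.155 24 [-0.10477291  0.00443221  0.16221608] [-0.11587074 -0.0045959   0.15956312] [-0.09528611  0.01029251  0.1639183 ]
wrist staple 276 [-0.09588057  0.00024454  0.08216354] [-0.10113135 -0.01283957  0.07888003] [-0.0877152   0.01335525  0.08449491]
wrist pin 0.115 139 [-1.01791969e-01  7.29905238e-06  1.33320815e-01] [-0.10562968 -0.00458402  0.12280233] [-0.10041938  0.00433523  0.14430647]
wrist pin 0.155 243 [-0.09677762 -0.00021893  0.16400965] [-0.10423469 -0.00987481  0.16000857] [-0.09309084  0.00929343  0.16499823]
```

View pics/m4.png

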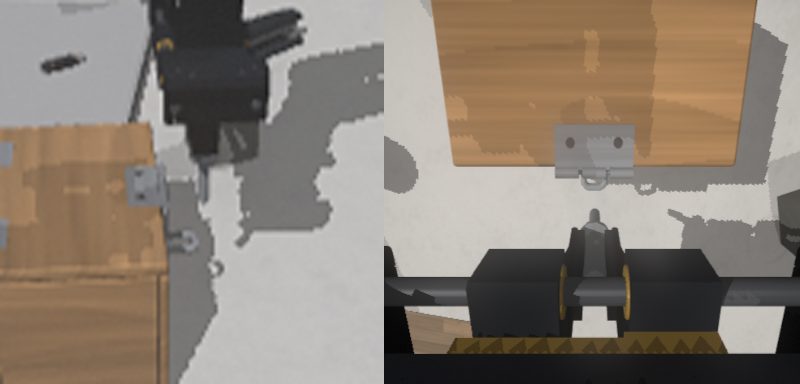

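The pin is upright at chest-frame x of about -0.1055, y 0, and the eye is at about (-0.088, 0). I'll move 17 mm in and go down.

>>> {"op": "send_rows", "data": {
  "plan": [
    [255, 0.009, 0, 0, 0],
    [255, 0.008, 0, 0, 0],
    [255, 0, 0, 0, 0],
    [255, 0, 0, 0, 0],
    [255, 0, 0, 0.01, 0],
    [255, 0, 0, 0.01, 0],
    [255, 0, 0, 0.01, 0],
    [255, 0, 0, 0.006, 0],
    [255, 0, 0, 0.006, 0],
    [255, 0, 0, 0.006, 0],
    [255, 0, 0, 0, 0]
  ]
}}

```text
time_s: 15.05
position: [0.5024, 0.0993, 0.1361]
tcp_rot: [[0.985, 0.173, -0.003], [0.173, -0.985, 0.0], [-0.003, -0.001, -1.0]]
force: [0.3, -0.4, -0.9]
opening: 0.151
grasp_force: 30.0
```

>>> {"op": "send_rows", "data": {
  "plan": [
    [255, 0, 0, 0.006, 0],
    [255, 0, 0, 0.006, 0],
    [255, 0, 0, 0.006, 0],
    [255, 0, 0, 0.005, 0],
    [255, 0, 0, 0.003, 0],
    [255, 0, 0, 0.001, 0],
    [255, 0, 0, 0, 0],
    [255, 0, 0, 0, 0]
  ]
}}

```text
time_s: 15.72
position: [0.5034, 0.0993, 0.1106]
tcp_rot: [[0.985, 0.173, 0.0], [0.173, -0.985, -0.0], [0.0, 0.0, -1.0]]
force: [0.1, -0.2, -1.2]
opening: 0.15
grasp_force: 30.0
```

>>> {"op": "send_rows", "data": {
  "plan": [
    [255, 0, 0, 0.001, 0],
    [255, 0, 0, 0.001, 0],
    [255, 0, 0, 0.001, 0],
    [255, 0, 0, 0, 0],
    [255, 0, 0, 0, 0]
  ]
}}

```text
time_s: 16.13
position: [0.5032, 0.0993, 0.1075]
tcp_rot: [[0.985, 0.173, -0.0], [0.173, -0.985, 0.0], [-0.0, -0.0, -1.0]]
force: [1.1, -0.1, -1.1]
opening: 0.151
grasp_force: 30.0
```

Seated height reached with no resistance. I'll open gently and retreat upward.

>>> {"op": "send_rows", "data": {
  "plan": [
    [120, 0, 0, 0, 0],
    [120, 0, 0, 0, 0],
    [120, 0, 0, 0, 0],
    [120, 0, 0, 0, 0],
    [120, 0, 0, 0, 0],
    [120, 0, 0, 0, 0],
    [120, 0, 0, 0, 0],
    [120, 0, 0, 0, 0],
    [120, 0, 0, 0, 0]
  ]
}}

```text
time_s: 16.88
position: [0.5033, 0.0993, 0.1075]
tcp_rot: [[0.985, 0.173, -0.0], [0.173, -0.985, 0.0], [-0.0, -0.0, -1.0]]
force: [0.2, 0.1, 0.7]
opening: 0.521
grasp_force: 0.0
```

>>> {"op": "send_rows", "data": {
  "plan": [
    [120, 0, 0, -0.01, 0],
    [120, 0, 0, -0.03, 0],
    [120, 0, 0, -0.04, 0],
    [120, 0, 0, -0.03, 0],
    [120, -0.03, 0, 0, 0],
    [120, -0.03, 0, 0, 0],
    [120, 0, 0, 0, 0],
    [120, 0, 0, 0, 0],
    [120, 0, 0, 0, 0],
    [120, 0, 0, 0, 0]
  ]
}}

```text
time_s: 17.72
position: [0.4456, 0.0889, 0.218]
tcp_rot: [[0.985, 0.173, 0.002], [0.173, -0.985, -0.0], [0.002, 0.0, -1.0]]
force: [1.0, 0.2, 0.6]
opening: 0.527
grasp_force: 0.0
```

```bash
python3 - <<'E'
from h import *
s=read_state(); print(s["time_s"],s["position"],s["opening"])
C=np.array([.589,.1145]);R=np.array([[.985,.174],[-.174,.985]])
ims=[]
for n in("side","wrist"):
    im,d,P=snap(n); ims.append(im)
    S=P.reshape(-1,3); q=np.c_[(S[:,:2]-C)@R.T,S[:,2]]
    for lo,hi in((.09,.122),(.123,.136)):
        g=q[(q[:,0]>-.105)&(q[:,0]<-.077)&(abs(q[:,1])<.016)&(q[:,2]>lo)&(q[:,2]<hi)]
        if len(g): print(n,"pin",lo,len(g),g.mean(0),g.min(0),g.max(0))
cv2.imwrite("pics/m5.png",np.hstack([cv2.resize(ims[0][160:260,220:320],(384,384),interpolation=2),cv2.resize(ims[1],(416,384))]))
E
```

```text
17.7167 [0.44557989 0.08888409 0.21799644] 0.5274278098613445
side pin 0.09 49 [-0.08736298  0.00441718  0.10558077] [-0.09266799 -0.0004753   0.09039869] [-0.08198951  0.00817694  0.1215496 ]
side pin 0.123 17 [-0.08751559  0.00095496  0.12675302] [-0.0930438  -0.0088391   0.12336911] [-0.08200198  0.00689216  0.12878232]
wrist pin 0.09 43 [-0.08118704  0.00034936  0.10797933] [-0.08400135 -0.00549787  0.09177516] [-0.07996856  0.00643996  0.12199565]
wrist pin 0.123 292 [-0.08657462  0.0007984   0.12944121] [-0.09319818 -0.00572386  0.12446285] [-0.08017195  0.00751313  0.13147867]
```

View pics/m5.png

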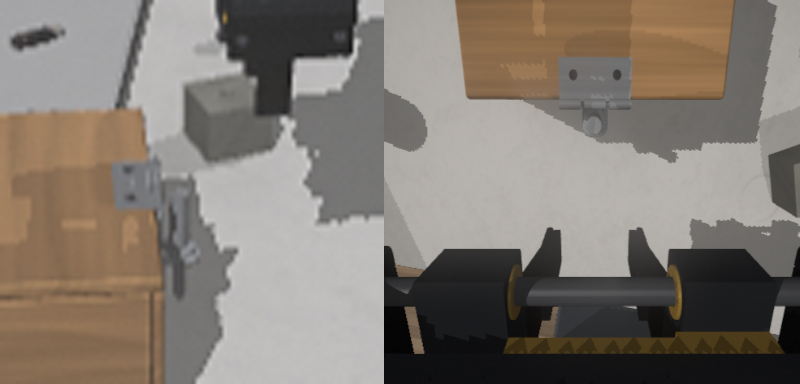

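The pin stands upright through the loop: top at z of about 0.13 (so mid about 0.085), x -0.087, y 0.001, all within tolerance. The hasp lies flush and the lid is shut.

```bash
python3 -c "
from rig import *
print(hand_in())"
```

```text
the job is handed in; nothing more can be done
None
```

I shut the lid, swung the hasp flush over the staple and seated the pin upright through the loop; the job was handed in at about 18 s, though the hand-in returned no verdict.

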